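# Load a pendant blank and set the engraver's stylus down

## Robot

A 6-joint arm with a two-finger parallel gripper is mounted at the origin on the work surface. World frame = base frame: x ahead of the robot, y to its left, z up, the work surface at z = 0. Lengths are in m, angles in rad, forces in N, time in s.
With the tool pointing down it reaches from about 0.325 to 0.9 m from the base axis. Payload 3.5 kg.
Tool frame: the origin (TCP) lies at the very end of the fingers, on their centre line; the grasp point (between the pads) lies robot.grip_depth behind it (robot.grip_depth is the distance from the TCP to the grasp point, in m); x points along the fingers, z is the direction in which the jaws open and shut, and the axes are right-handed (so a half turn about x gives the same grasp; the last joint's range is limited). The gripper opens to 85 mm and grips with 20 to 120 N. Pads are 22 mm wide; open, the fingers measure 114 mm over their backs; the gripper's body (76 mm by 85 mm) begins 54 mm behind the grasp point. The pads swing forward as they close: fully open they stand 13 mm farther back than shut.
Start: joints at [-1.223, 0.276, -0.026, 1.268, 0, 1.467], TCP at [0.272, -0.563, 0.231] pointing down, gripper open.
Joint ranges: [-3.12, 3.12], [-0.85, 1.88], [-1.08, 1.24], [-1.95, 2.15], [-1.57, 1.53], [-3.14, 3.14]. Speed limits (rad/s): [2.57, 2.57, 3.14, 3.14, 3.14, 3.14].

## Interface

Orientations are given as [roll, pitch, yaw] about the fixed x, y, z axes, in that order (R = Rz(yaw) Ry(pitch) Rx(roll)).
In Python, from bench import robot, cams, job gives the robot as it stands.
- The arm moves only by the tool jog_arm, never from a script. Its argument "increments" is a list of rows, each a list of 7 numbers: the turn, a rotation vector about the world's x, y, z in degrees, then the shift along the world's x, y, z in mm, then the gripper command: -1 is shut, 1 is fully open, values between are in proportion. A call has exactly 8 rows; each row shifts and turns the commanded pose from where the row before left it; what a row does not reach is not made up. A row lasts 1/8 s, in which the tool goes at most 62.5 mm and 10.7 degrees, less where a joint would pass 70% of its speed; a pose out of reach is approached as far as the arm can. A call with a gripper value outside its range is refused whole. The fingers move at their own pace and stop on an object; "grip_force" is the grip in N (left out, the last holds). Time passes only in rows, so rows that do not move let the fingers close, or fill a call up. It gives the time, the measured TCP pose, the force and the opening at its end, in the units of the state.
- robot.sense(): the state, without advancing time (a new reading comes with each control period).
- cams.camera(name): name is "scene" or "top" or "wrist"; returns (picture, depth): 420x560x3 uint8, red, green, blue; 420x560 float32, m along the optical axis (not along the pixel's ray), 0 where there is no reading.
- cams.get_calibration(name): a dict with "K" (3x3 intrinsics, pixels), "T" (4x4, takes a point from camera to world coordinates). Camera axes: x right, y down, z forward; pixel columns grow to the right and rows downward; lengths in m; the calibration is good to about 2 mm. A picture is of the moment at which its call begins: read the wrist's pose just before it. get_calibration takes no time and is no camera call; for the wrist camera it gives the pose at the moment of the call.
- job.close_job(): hands the job in, once; it reports no verdict.
The state is a dict: "time_s": time; "qpos": joint angles; "joint_vel": joint speeds; "joint_torque": joint torques, N m; "position": TCP position; "tcp_rot": TCP orientation; "contact_force": force on the tool from outside, world axes, zero at the start; "ft_torque": the same for the moment, N m; "finger_gap": finger opening in m.
Only numpy, scipy, OpenCV 4.12 (cv2) and the standard library are available. Lean on these libraries where they do the work, as an engineer would, in place of code of your own. Each camera call takes 0.05 s, during which the arm holds its last target. There are 200 camera calls.

## Task

Get the bench engraver ready for the brass blank in the tray: lay the blank flat between the four pins of the pulled-out slide and swing the cam lever fully round to clamp it, then push the slide fully home under the head. Turn the depth dial on the head three clicks clockwise from where it stands, and only then press the red-ball lift lever fully down to lower the stylus. Leave the cup, the mallet and the wooden block alone.

Things in the scene. Friction and masses are not known exactly. Their poses are not given: they have to be found in the camera images.
- machine: Cream bench engraver, fixed. Origin on the table below the stylus; its x runs from the operator's front to the column (along the slide), y to the operator's left, z up; the front may face sideways to the robot. In mm: base x -210 to 190, y -85 to 85, top z 28; head x -35 to 40, y -32 to 32, z 113 to 185; arm and column behind it to x 183, column y -50 to 50, z 203, with a motor on top to z 257.
- blank_center (a point): Centre (half-way up) of the loose brass blank: a plain round disc 44 mm across and 6 mm thick, 77 g give or take 30 percent, lying flat in the tray.
- tray: Low wooden tray, fixed, 170 x 140 mm (x, y), rim 14 mm high and 5 mm thick. Origin at the centre of its underside; the lined floor on which the blank lies is 5 mm above the table. The blank lies near its middle, 30 mm or more from the rim all round.
- nest (a point): On the slide, axes as the machine's, moves with it: where the blank's centre is when clamped. The bed under the blank (34 mm wide in y, x -41 to 30 mm) has its top 3 mm below this point, 67 mm above the table; beside it the slide plate (90 mm wide) is 16 mm lower, so fingers at the blank's +y and -y sides have free room below it. Laid 4 mm to the -x side the blank has about 3 mm of room each way.
- clamp (a joint): Clamp's cam lever on an upright pivot on the slide; 0 = open (points to the machine's -y), 1.57 = fully closed (points to -x, to the operator's front), turning clockwise from above. Stays where it is left; about 2 N at its post move it, some more as the pins take up the blank.
- clamp_post (a point): Top centre of the upright black post (12 mm across, 20 mm tall, its top 80 mm and its foot 60 mm above the table) at the end of the cam lever, 45 mm from the pivot. Push the post sideways.
- clamp_pivot (a point): On the cam lever's pivot axis, at the height of the post's top; 55 mm to the -x side of the nest. Hub 20 mm across, top 70 mm above the table.
- slide (a joint): Work slide's travel in m: 0 = pulled out to the loading place, 0.14 = home against its stop with the nest under the stylus. Stiff-running (about 4 N), stays where it is left.
- push_bar (a point): Top centre of the black upright push bar at the slide's front end: 10 mm thick along the slide, 44 mm wide, its top 83 mm above the table and the slide plate at its foot 51 mm; 140 mm to the -x side of the nest, and 10 mm of plate stick out in front of it.
- dial (a joint): Depth dial in rad, 0 at the start, growing clockwise seen from above (deeper). It clicks into a notch every 0.349 rad (18 a turn); three clicks are 1.047. About 0.07 N m carries it over a click; let go, it settles in the nearest notch.
- dial_grip (a point): Centre of the dark knurled depth dial, half-way up, on its upright axis on top of the head: 40 mm across, 24 mm tall, from 190 to 214 mm above the table; the fixed collar below it is 54 mm across.
- lift (a joint): Lift lever in rad: 0 = raised (stylus up), 0.87 = fully down (stylus on the work). Stays where it is left; about 2 N at the ball move it.
- lift_ball (a point): Centre of the red ball, 18 mm across, at the end of the lift lever on the head's front, sticking out to the machine's -y side. The lever is 75 mm long and turns about an axis along the machine's x through (-43, -12, 165) mm in the machine's frame: the ball stands 32 mm above the pivot when raised, 32 mm below it when down, and moves at most 7 mm sideways between.
- cup: Clear plastic cup, 72 mm across, 95 mm tall, loose; origin at the centre of its foot. To be left alone.
- mallet: Hammer with a wooden handle, 260 mm long, lying on the table, loose; to be left alone.
- bench_block: Pine bench block 60 x 60 x 50 mm, loose; origin at the centre of its underside. To be left alone.
- fixed_pin (a point): Top of one of two fixed brass pins at nest x +21.7, y +/-12.5 mm. All four pins are 6 mm across and stand 5 mm above the bed. The two on the moving jaw are at nest x -21.7, y +/-12.5 mm when clamped and 8 mm farther back (x -29.7) when open; clamping slides the blank home against the fixed pins.
Not all that is in view belongs to the job. What is meant by the part that bears blank_center is not green, and is the smaller of those in its own colour.

How it is judged:
By the outcome, as a careful person would: the job done as asked, in the order asked, and still so for the second after the job is handed in, with the robot touching nothing.
It also fails if it takes over 72 s, if anything falls off the work surface, if the arm or the gripper's body presses on something with over 40 N, if the wrist force passes 120 N, or if a joint passes its speed limit or range.

## Working session

There is one attempt and no reset: what is moved stays moved. The work goes in short steps, Python scripts to look and compute and a tool call to move; the robot and the scene stay as the last step left them, time stands still between calls to the robot, and variables do not carry over. Pictures are saved under pics/ and viewed, about 8 in all and at most 12, crops included, and the job is handed in when it is done.

Besides the shell and the picture viewer there is one more tool, called after "Call:" in YAML: its name, and indented under it one key for each argument. jog_arm: Moves the arm, as the interface text tells. Its arguments: {"type":"object","properties":{"increments":{"type":"array","items":{"type":"array","items":{"type":"number"}}},"grip_force":{"type":"number"}},"required":["increments"]}

```bash
mkdir -p pics; ls; python3 - <<'E'
from bench import robot,cams,job
import cv2,numpy as np
s=robot.sense(); print({k:np.round(v,3) for k,v in s.items()}, robot.grip_depth)
for n in ("scene","top"):
    p,d=cams.camera(n); c=cams.get_calibration(n)
    np.savez(f"{n}.npz",p=p,d=d,K=c["K"],T=c["T"])
    cv2.imwrite(f"pics/{n}1.png",cv2.cvtColor(p,cv2.COLOR_RGB2BGR)); print(n,np.round(c["T"],3).tolist(),c["K"].tolist())
E
```

```text
pics
{'time_s': np.float64(0.0), 'qpos': array([-1.223,  0.277, -0.028,  1.268,  0.   ,  1.467]), 'joint_vel': array([ 0.   ,  0.001,  0.001, -0.   , -0.001, -0.   ]), 'joint_torque': array([-1.0000e-03, -4.4551e+01,  2.9520e+01,  1.7000e-02,  0.0000e+00,
       -0.0000e+00]), 'position': array([ 0.272, -0.562,  0.23 ]), 'tcp_rot': array([3.032, 1.569, 1.912]), 'contact_force': array([0.462, 0.365, 0.172]), 'ft_torque': array([ 0.065, -0.022,  0.046]), 'finger_gap': np.float64(0.085)} 0.0187
scene [[0.858, 0.411, -0.307, 0.92], [0.513, -0.69, 0.511, -0.676], [-0.001, -0.596, -0.803, 1.021], [0.0, 0.0, 0.0, 1.0]] [[444.6377456077645, 0.0, 276.99767375958436], [0.0, 444.6377456077645, 202.5067285286627], [0.0, 0.0, 1.0]]
top [[0.027, -0.997, 0.079, 0.519], [-1.0, -0.026, 0.005, -0.12], [-0.003, -0.079, -0.997, 1.029], [0.0, 0.0, 0.0, 1.0]] [[419.9653907909309, 0.0, 276.0887416093113], [0.0, 419.9653907909309, 210.5566288525664], [0.0, 0.0, 1.0]]
```

View pics/scene1.png

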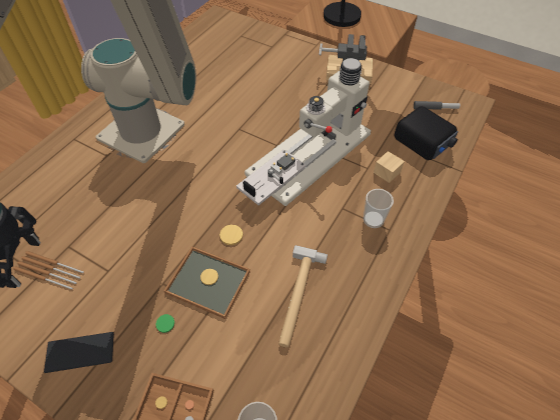

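View pics/top1.png

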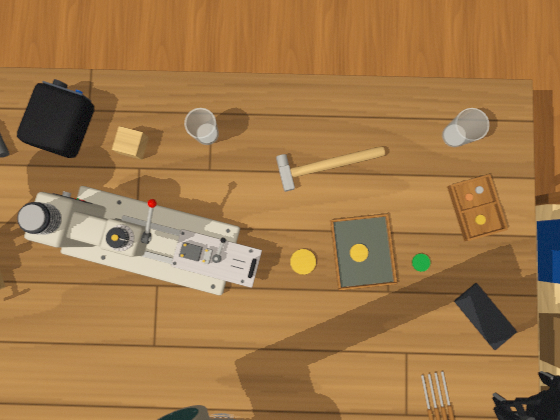

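```bash
cat > h.py <<'E'
import numpy as np,cv2
def cloud(n):
    z=np.load(f"{n}.npz") if isinstance(n,str) else n
    d=z["d"];K=z["K"];T=z["T"];v,u=np.mgrid[:d.shape[0],:d.shape[1]]
    P=np.stack([(u-K[0,2])/K[0,0]*d,(v-K[1,2])/K[1,1]*d,d,np.ones_like(d)],-1)@T.T
    return z["p"],d,P[...,:3]
E
python3 - <<'E'
from h import *
for n in("top","scene"):
    p,d,P=cloud(n);hsv=cv2.cvtColor(p,cv2.COLOR_RGB2HSV)
    H,S,V=[hsv[...,i].astype(int) for i in range(3)]
    for nm,m in(("yellow",(H>17)&(H<32)&(S>140)&(V>120)),("red",((H<6)|(H>174))&(S>180)&(V>90)),("green",(H>50)&(H<80)&(S>120))):
        k,L,st,c=cv2.connectedComponentsWithStats(m.astype(np.uint8))
        for i in range(1,k):
            if st[i,4]>25:
                q=P[(L==i)&(d>0)]; 
                if len(q) and q[:,0].max()<1.2: print(n,nm,c[i].round(1),st[i,4],"med",np.median(q,0).round(4),"mean",q.mean(0).round(4),"ext",np.ptp(q,0).round(3))
    # machine parts by height
    if n=="top":
        roi=np.zeros(d.shape,bool);roi[170:300,15:275]=1
        for lo,hi,nm in((.076,.088,"post/bar"),(.206,.220,"dial"),(.061,.075,"bed"),(.025,.032,"base"),(.25,.265,"motor")):
            m=roi&(P[...,2]>lo)&(P[...,2]<hi)
            k,L,st,c=cv2.connectedComponentsWithStats(m.astype(np.uint8))
            for i in range(1,k):
                if st[i,4]>8:
                    q=P[L==i]; r=cv2.minAreaRect((q[:,:2]*1000).astype(np.float32))
                    print(nm,c[i].round(1),st[i,4],q.mean(0).round(4),"rect",np.round(r[0],1),np.round(r[1],1),round(r[2],1))
p=cloud("top")[0]
a=cv2.resize(p[185:300,50:270],None,fx=3.6,fy=3.6,interpolation=cv2.INTER_CUBIC)
b=cv2.resize(p[205:295,280:440],None,fx=2,fy=2,interpolation=cv2.INTER_CUBIC)
im=np.zeros((a.shape[0]+b.shape[0],a.shape[1],3),np.uint8);im[:a.shape[0]]=a;im[a.shape[0]:,:b.shape[1]]=b
cv2.imwrite("pics/crop1.png",im[...,::-1]);print(im.shape)
E
```

```text
top yellow [480.  219.3] 94 med [ 0.5923 -0.6098  0.0098] mean [ 0.5919 -0.6103  0.0097] ext [0.025 0.025 0.012]
top yellow [114.4 237.4] 37 med [0.524  0.195  0.2178] mean [0.5234 0.1949 0.2173] ext [0.01  0.015 0.008]
top yellow [358.5 252.2] 262 med [ 0.5046 -0.3168  0.011 ] mean [ 0.5044 -0.3163  0.0109] ext [0.041 0.041 0.014]
top yellow [302.5 261.4] 549 med [ 0.4788 -0.1824  0.0083] mean [ 0.4786 -0.182   0.0078] ext [0.061 0.061 0.019]
top red [151.6 202.8] 56 med [0.594  0.1327 0.1964] mean [0.5943 0.1327 0.1965] ext [0.016 0.015 0.011]
top green [420.7 262.1] 252 med [ 0.4847 -0.4676  0.0062] mean [ 0.4845 -0.4675  0.0062] ext [0.041 0.041 0.01 ]
post/bar [ 96.8 210.6] 24 [0.5835 0.2911 0.0816] rect [584.9 291. ] [ 4.6 22.8] 85.4
post/bar [222.7 239.7] 19 [0.5252 0.0035 0.0795] rect [524.7   2.9] [9.  9.3] 1.5
post/bar [ 86.3 244.6] 11 [0.5061 0.3096 0.0826] rect [505.8 309.3] [3.2 8.8] 57.1
post/bar [251.9 268. ] 84 [ 0.4639 -0.0646  0.0823] rect [464.  -64.7] [ 9.8 42. ] 77.6
dial [ 55.7 220. ] 106 [0.554  0.3124 0.214 ] rect [554.2 316.7] [24.5 59.5] 83.0
dial [116.3 237
[... 914 characters left out ...]
.54 ]
scene yellow [57. 55.] 263 med [-0.8552  0.3188 -0.227 ] mean [-0.8564  0.3198 -0.2238] ext [0.368 0.236 0.795]
scene yellow [62.6 46.8] 800 med [-0.8403  0.3531 -0.1905] mean [-0.8418  0.3547 -0.1963] ext [0.378 0.258 0.801]
scene yellow [68.1 36.7] 162 med [-0.8542  0.4087 -0.1771] mean [-0.8545  0.4089 -0.1736] ext [0.03  0.03  0.339]
scene yellow [41.4 65. ] 290 med [-0.855   0.2284 -0.2302] mean [-0.8564  0.2293 -0.2221] ext [0.377 0.209 0.816]
scene yellow [27.2 72.3] 1646 med [-0.8515  0.162  -0.2031] mean [-0.8519  0.1526 -0.2087] ext [0.408 0.251 0.81 ]
scene green [164.9 323.1] 233 med [ 0.4858 -0.4701  0.0053] mean [ 0.486  -0.4701  0.0051] ext [0.04 0.04 0.01]
(594, 792, 3)
```

View pics/crop1.png

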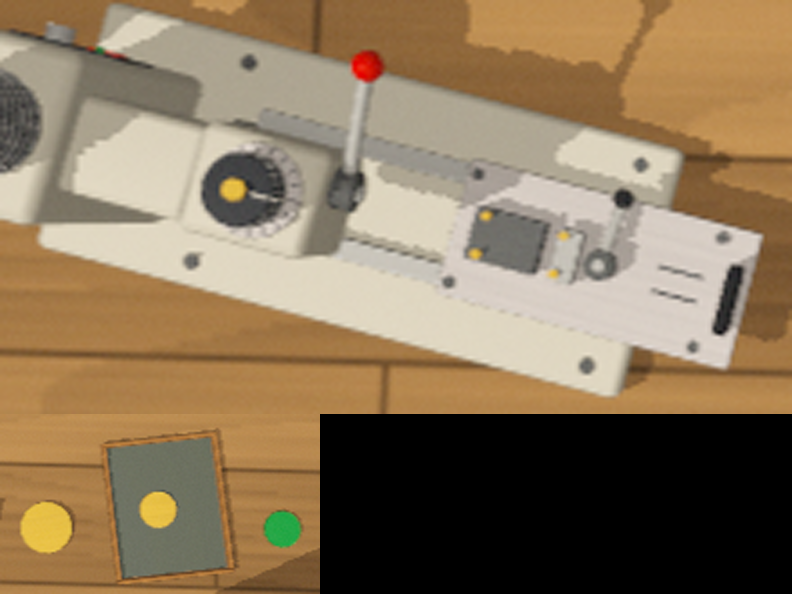

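Candidates in the top view: the large brass disc (303,262) is 61 mm across. The disc in the tray (359,252) is about 43 mm with its top at z=11 mm. There is also a green disc (421,262) and a small yellow bit in the divided box (480,219). The tray disc fits: right size, in the tray, and smaller than the other brass one. The crop confirms this. It also shows the cam lever post at (223,240), the push bar at (252,268), the dial at (116,237) and the ball at (152,203).

```bash
cat >> h.py <<'E'
from scipy.spatial.transform import Rotation as Ro
O=np.array([524.2,193.2]);a=np.radians(76.85);ex=np.array([np.cos(a),np.sin(a)]);ey=np.array([-ex[1],ex[0]])
def m2w(x,y): return O+x*ex+y*ey
def w2m(p): p=np.asarray(p)[:2]-O; return np.array([p@ex,p@ey])
def st():
    from bench import robot
    s=robot.sense();R=Ro.from_euler('xyz',s["tcp_rot"]).as_matrix()
    print("t",round(float(s["time_s"]),2),"pos",(s["position"]*1000).round(1),"x",R[:,0].round(3),"jawyaw",round(float(np.degrees(np.arctan2(R[1,2],R[0,2]))),2),"F",s["contact_force"].round(1),"gap",round(float(s["finger_gap"])*1000,1),"m",w2m(s["position"]*1000).round(1),"q",s["qpos"].round(2))
    return s
E
python3 - <<'E'
from h import *
from bench import cams
st()
c=cams.get_calibration("wrist");print(c["T"].round(3).tolist(),c["K"].round(1).tolist())
E
```

```text
t 0.1 pos [ 272.  -561.9  230.3] x [-0.001  0.002 -1.   ] jawyaw -64.17 F [-0.6  0.8 -0.1] gap 85.4 m [-792.7   73.8] q [-1.22  0.28 -0.03  1.27  0.    1.47]
[[0.436, -0.865, -0.248, 0.335], [-0.9, -0.419, -0.119, -0.53], [-0.001, 0.275, -0.961, 0.374], [0.0, 0.0, 0.0, 1.0]] [[298.1, 0.0, 278.0], [0.0, 298.1, 210.9], [0.0, 0.0, 1.0]]
```

Call:
jog_arm:
  increments:
    - [0,0,8.5,38.5,41,0,0.3]
    - [0,0,8.5,38.5,41,0,0.3]
    - [0,0,8.5,38.5,41,0,0.3]
    - [0,0,8.5,38.5,41,0,0.3]
    - [0,0,8.5,38.5,41,-30,0.3]
    - [0,0,8.5,40,40,-30,0.3]
    - [0,0,0,0,0,-30,0.3]
    - [0,0,0,0,0,0,0.3]

```text
time_s: 1.1
position: [0.5012, -0.3168, 0.1394]
tcp_rot: [2.716, 1.563, 2.488]
contact_force: [-0.1, 0.1, 0.3]
finger_gap: 0.0557
```

```bash
cat >> h.py <<'E'
def disc(name="wrist",png=None,zr=(0.0,0.02),near=None):
    from bench import cams
    c=cams.get_calibration(name);p,d=cams.camera(name);z=dict(p=p,d=d,K=c["K"],T=c["T"])
    if png: cv2.imwrite(png,p[...,::-1])
    p,d,P=cloud(z);hsv=cv2.cvtColor(p,cv2.COLOR_RGB2HSV).astype(int);H,S,V=[hsv[...,i] for i in range(3)]
    m=(H>15)&(H<34)&(S>110)&(V>90)&(d>0)
    k,L,s,cc=cv2.connectedComponentsWithStats(m.astype(np.uint8))
    for i in range(1,k):
        if s[i,4]>30:
            q=P[L==i]*1000;r=cv2.minEnclosingCircle(q[:,:2].astype(np.float32)); rr=cv2.minAreaRect(q[:,:2].astype(np.float32))
            print(name,cc[i].round(0),s[i,4],"med",np.median(q,0).round(1),"circ",np.round(r[0],1),round(r[1],1),"rect",np.round(rr[0],1),np.round(rr[1],1))
    return z
E
python3 - <<'E'
from h import *
st();disc("wrist","pics/w1.png")
E
```

```text
t 1.1 pos [ 501.2 -316.8  139.4] x [-0.006  0.004 -1.   ] jawyaw -13.09 F [-0.1  0.1  0.3] gap 55.7 m [-501.8  -93.6] q [-0.67  0.29 -0.21  1.08 -0.    1.13]
wrist [527.  92.] 7756 med [ 720.  -264.8   23.1] circ [ 731.5 -284.8] 102.1 rect [ 728.2 -285.7] [ 22.6 203.8]
wrist [216.  53.] 4838 med [ 478.9 -178.9    9.1] circ [ 477.5 -178. ] 32.8 rect [ 477.  -178.3] [62.  65.1]
wrist [281. 200.] 1717 med [ 503.6 -313.1   11.7] circ [ 503.2 -314.5] 23.1 rect [ 503.1 -314.5] [46. 44.]
```

Call:
jog_arm:
  increments:
    - [0,0,0,2.5,2,-40,0.25]
    - [0,0,0,0,0,-40,0.25]
    - [0,0,0,0,0,-35,0.25]
    - [0,0,0,0,0,-16,0.25]
    - [0,0,0,0,0,-3,0.25]
    - [0,0,0,0,0,-2,0.25]
    - [0,0,0,0,0,0,0.25]
    - [0,0,0,0,0,0,0.25]

```text
time_s: 2.15
position: [0.5063, -0.3178, 0.0076]
tcp_rot: [-0.438, 1.569, -0.667]
contact_force: [-1.0, -0.1, -0.0]
finger_gap: 0.0535
```

```bash
python3 - <<'E'
from h import *
st();disc("wrist","pics/w2.png")
E
```

```text
t 2.15 pos [ 506.3 -317.8    7.6] x [ 0.001 -0.001 -1.   ] jawyaw -13.17 F [-1.  -0.1 -0. ] gap 53.5 m [-501.7  -98.8] q [-0.67  0.43 -0.33  0.81  0.    1.13]
wrist [143.  27.] 7234 med [ 475.6 -196.4    9.1] circ [ 474.6 -185.1] 32.6 rect [ 471.8 -196.2] [25.8 65.1]
wrist [272. 260.] 5442 med [ 503.9 -312.    11.7] circ [ 503.2 -315.3] 24.2 rect [ 502.7 -315.3] [47.8 44.7]
```

View pics/w2.png

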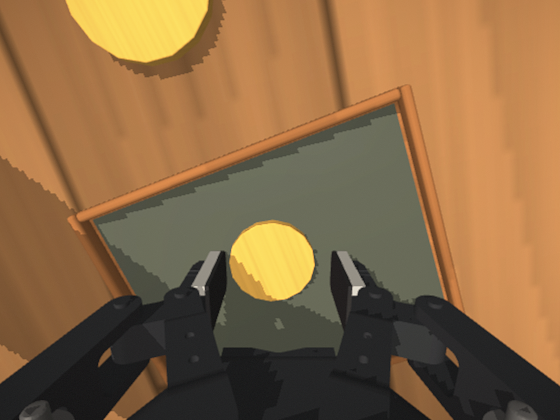

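The tray disc is at (272,260), between the open fingertips at about (205,270) and (350,275). The fingers clear it and the tray rim.

Call:
jog_arm:
  increments:
    - [0,0,0,-2.5,3,0,0.25]
    - [0,0,0,0,0,-1,0.25]
    - [0,0,0,0,0,-1,0.25]
    - [0,0,0,0,0,-1,0.25]
    - [0,0,0,0,0,0,0.25]
    - [0,0,0,0,0,0,0.25]
    - [0,0,0,0,0,0,0.25]
    - [0,0,0,0,0,0,0.25]

```text
time_s: 3.2
position: [0.5031, -0.3144, 0.0037]
tcp_rot: [-0.368, 1.571, -0.598]
contact_force: [-0.6, 0.8, -0.6]
finger_gap: 0.0532
```

```bash
python3 - <<'E'
from h import *
st();z=disc("wrist","pics/w3.png");p,d,P=cloud(z)
# finger tip surface: lowest dark points near pads
for name,sl in(("L",(slice(245,320),slice(170,232))),("R",(slice(245,320),slice(325,385)))):
    q=P[sl].reshape(-1,3)*1000;c=p[sl].reshape(-1,3);w=d[sl].reshape(-1)<np.median(d[255:265,268:276])-0.002
    q=q[w&(d[sl].reshape(-1)>0)];print(name,len(q),np.percentile(q,[0,2,10,50],0).round(1).tolist())
E
```

```text
t 3.2 pos [ 503.1 -314.4    3.7] x [ 0. -0. -1.] jawyaw -13.17 F [-0.6  0.8 -0.6] gap 53.2 m [-499.   -94.9] q [-0.67  0.43 -0.34  0.8   0.    1.13]
wrist [149.  29.] 8077 med [ 475.6 -195.5    9.1] circ [ 475.4 -182.6] 32.5 rect [ 472.1 -195.7] [27.1 65.1]
wrist [279. 269.] 5646 med [ 503.9 -311.9   11.8] circ [ 502.4 -315.1] 24.4 rect [ 502.7 -315.2] [47.6 44.8]
L 2813 [[465.0, -317.3, 12.4], [466.8, -314.5, 15.7], [469.8, -307.1, 21.9], [476.6, -295.2, 44.2]]
R 2722 [[526.2, -330.0, 12.4], [527.3, -326.4, 15.7], [528.8, -319.5, 21.5], [533.8, -309.0, 43.2]]
```

Call:
jog_arm:
  increments:
    - [0,0,0,0,0,-1,0.25]
    - [0,0,0,0,0,-1,0.25]
    - [0,0,0,0,0,-1,0.25]
    - [0,0,0,0,0,0,0.25]
    - [0,0,0,0,0,0,0.25]
    - [0,0,0,0,0,0,0.25]
    - [0,0,0,0,0,0,0.25]
    - [0,0,0,0,0,0,0.25]

```text
time_s: 4.25
position: [0.5031, -0.3143, 0.0014]
tcp_rot: [-1.199, 1.571, -1.429]
contact_force: [-1.4, 1.0, 4.6]
finger_gap: 0.0538
```

Call:
jog_arm:
  increments:
    - [0,0,0,0,0,3,0.25]
    - [0,0,0,0,0,0,-0.3]
    - [0,0,0,0,0,0,-0.3]
    - [0,0,0,0,0,0,-0.3]
    - [0,0,0,0,0,0,-0.3]
    - [0,0,0,0,0,0,-0.3]
    - [0,0,0,0,0,0,-0.3]
    - [0,0,0,0,0,0,-0.3]
  grip_force: 50

```text
time_s: 5.25
position: [0.5035, -0.3146, 0.0045]
tcp_rot: [-0.409, 1.57, -0.639]
contact_force: [-0.2, 1.0, 4.6]
finger_gap: 0.041
```

Call:
jog_arm:
  increments:
    - [0,0,0,0,0,0,-0.3]
    - [0,0,0,0,0,5,-0.3]
    - [0,0,0,0,0,15,-0.3]
    - [0,0,0,0,0,30,-0.3]
    - [0,0,0,0,0,30,-0.3]
    - [0,0,0,0,0,30,-0.3]
    - [0,0,0,0,0,0,-0.3]
    - [0,0,0,0,0,0,-0.3]

```text
time_s: 6.25
position: [0.5027, -0.314, 0.1132]
tcp_rot: [2.718, 1.57, 2.489]
contact_force: [0.1, -0.2, -2.2]
finger_gap: 0.041
```

```bash
python3 - <<'E'
from h import *
st();z=disc("wrist","pics/w4.png")
E
```

```text
t 6.25 pos [ 502.7 -314.   113.2] x [-0.001  0.    -1.   ] jawyaw -13.17 F [ 0.1 -0.2 -2.2] gap 41.0 m [-498.8  -94.4] q [-0.67  0.31 -0.25  1.02 -0.    1.13]
wrist [540.  69.] 5769 med [ 713.2 -243.6   20.6] circ [ 721.5 -278.9] 86.0 rect [ 725.1 -278. ] [ 22.  171.8]
wrist [206.  49.] 6010 med [ 478.9 -178.7    9.1] circ [ 477.6 -177.7] 32.9 rect [ 476.9 -178.7] [61.6 65.3]
wrist [278. 267.] 5504 med [ 502.9 -311.3  120.4] circ [ 492.1 -352. ] 62.7 rect [ 486.9 -352.1] [123.8  71.1]
```

View pics/w4.png

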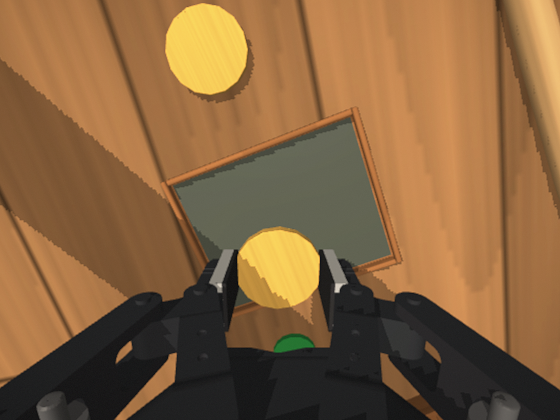

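The blank is held level between the fingers at (278,267), and the tray behind is empty. Next I carry it to just above the nest.

Call:
jog_arm:
  increments:
    - [0,0,0,-1,36,0,-0.3]
    - [0,0,0,-1,50,0,-0.3]
    - [0,0,0,-1,54,0,-0.3]
    - [0,0,0,-1,54,0,-0.3]
    - [0,0,0,-1,54,0,-0.3]
    - [0,0,0,-1,54,0,-0.3]
    - [0,0,0,-1,50,0,-0.3]
    - [0,0,0,-1,30,0,-0.3]

```text
time_s: 7.3
position: [0.4932, 0.0698, 0.112]
tcp_rot: [-2.993, 1.567, 3.062]
contact_force: [0.6, -0.9, -1.4]
finger_gap: 0.041
```

Call:
jog_arm:
  increments:
    - [0,0,0,0,0,-12,-0.3]
    - [0,0,0,0,0,-12,-0.3]
    - [0,0,0,0,0,0,-0.3]
    - [0,0,0,0,0,0,-0.3]
    - [0,0,0,0,0,0,-0.3]
    - [0,0,0,0,0,0,-0.3]
    - [0,0,0,0,0,0,-0.3]
    - [0,0,0,0,0,0,-0.3]

```text
time_s: 8.3
position: [0.4952, 0.0677, 0.0898]
tcp_rot: [0.241, 1.57, 0.012]
contact_force: [-0.6, -0.6, -0.9]
finger_gap: 0.0407
```

```bash
python3 - <<'E'
from h import *
st();z=disc("wrist","pics/w5.png");np.savez("w5.npz",**z)
E
```

```text
t 8.3 pos [495.2  67.7  89.8] x [ 0.  0. -1.] jawyaw -13.17 F [-0.6 -0.6 -0.9] gap 40.7 m [-128.8   -0.3] q [ 0.01  0.18 -0.47  0.92  0.    1.81]
wrist [253. 203.] 121 med [487.8 100.1  72.5] circ [487.2  99.3] 4.1 rect [487.4  99.2] [7.9 6.5]
wrist [297. 203.] 125 med [512.   94.5  72.5] circ [512.1  93.4] 4.0 rect [512.2  93.4] [8.  6.3]
wrist [278. 267.] 5434 med [495.4  70.5  97. ] circ [493.   54.1] 37.0 rect [489.5  55.7] [72.6 45.5]
```

View pics/w5.png

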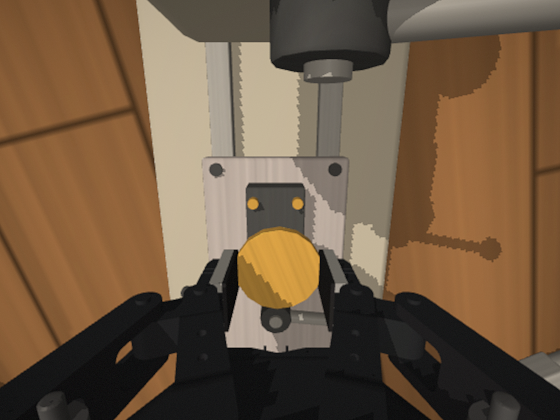

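The fixed pins show at (253,203) and (297,203), with the blank at (278,267) just in front of them. I'll lower part-way and measure again with less parallax.

Call:
jog_arm:
  increments:
    - [0,0,0,-0.8,0.7,-7,-0.3]
    - [0,0,0,0,0,-6,-0.3]
    - [0,0,0,0,0,0,-0.3]
    - [0,0,0,0,0,0,-0.3]
    - [0,0,0,0,0,0,-0.3]
    - [0,0,0,0,0,0,-0.3]
    - [0,0,0,0,0,0,-0.3]
    - [0,0,0,0,0,0,-0.3]

```text
time_s: 9.35
position: [0.4943, 0.0684, 0.0767]
tcp_rot: [0.255, 1.571, 0.025]
contact_force: [-0.4, -0.4, -1.8]
finger_gap: 0.041
```

```bash
python3 - <<'E'
from h import *
st();z=disc("wrist","pics/w6.png");p,d,P=cloud(z)
# slide plate y extents (z~51) and bed extents (z~67) in machine coords, pins
M=np.stack([(P[...,0]*1000-O[0])*ex[0]+(P[...,1]*1000-O[1])*ex[1],(P[...,0]*1000-O[0])*ey[0]+(P[...,1]*1000-O[1])*ey[1],P[...,2]*1000],-1)
for n,lo,hi,x0,x1 in(("plate",47,55,-92,-83),("bed",64,70,-110,-97),("disc",80,88,-160,-95)):
    m=(M[...,2]>lo)&(M[...,2]<hi)&(M[...,0]>x0)&(M[...,0]<x1)&(abs(M[...,1])<60)
    q=M[m];print(n,len(q),"y",np.percentile(q[:,1],[0,1,50,99,100]).round(1),"x",np.percentile(q[:,0],[0,1,50,99,100]).round(1),"z",np.median(q[:,2]).round(1))
E
```

```text
t 9.35 pos [494.3  68.4  76.7] x [ 0.  0. -1.] jawyaw -13.17 F [-0.4 -0.4 -1.8] gap 41.0 m [-128.4    0.7] q [ 0.01  0.19 -0.49  0.89  0.    1.81]
wrist [252. 210.] 138 med [487.7 100.1  72.5] circ [487.5  99.2] 4.2 rect [487.3  99.3] [8.3 6.1]
wrist [301. 210.] 142 med [512.   94.5  72.4] circ [512.4  93.3] 4.2 rect [512.1  93.4] [8.2 6.4]
wrist [278. 267.] 5448 med [494.6  71.1  83.9] circ [488.   63.2] 31.2 rect [491.9  62.6] [59.2 42.2]
plate 2302 y [-43.6 -42.1   1.6  45.2  46.5] x [-92.  -91.8 -87.4 -83.1 -83. ] z 51.8
bed 1212 y [-15.5 -15.    1.6  18.2  18.4] x [-110.  -109.8 -104.4  -97.1  -97. ] z 67.8
disc 5609 y [-31.9 -21.8   0.6  23.2  33.1] x [-149.  -147.  -125.1 -106.1 -105.1] z 84.0
```

Call:
jog_arm:
  increments:
    - [0,0,0,-0.7,0.7,-3,-0.3]
    - [0,0,0,0,0,-3,-0.3]
    - [0,0,0,0,0,-2,-0.3]
    - [0,0,0,0,0,-1,-0.3]
    - [0,0,0,0,0,-1,-0.3]
    - [0,0,0,0,0,0,-0.3]
    - [0,0,0,0,0,0,-0.3]
    - [0,0,0,0,0,0,-0.3]

```text
time_s: 10.4
position: [0.4936, 0.0691, 0.0667]
tcp_rot: [0.251, 1.571, 0.021]
contact_force: [0.5, 0.9, -0.8]
finger_gap: 0.0407
```

```bash
python3 - <<'E'
from h import *
st();z=disc("wrist","pics/w7.png")
E
```

```text
t 10.4 pos [493.6  69.1  66.7] x [ 0.  0. -1.] jawyaw -13.17 F [ 0.5  0.9 -0.8] gap 40.7 m [-127.8    1.5] q [ 0.01  0.2  -0.5   0.87  0.    1.81]
wrist [252. 217.] 160 med [487.8 100.2  72.6] circ [487.7  99. ] 4.4 rect [487.5  99. ] [8.4 6.5]
wrist [304. 217.] 161 med [511.9  94.7  72.4] circ [512.1  93.3] 4.2 rect [511.7  93.5] [7.9 5.9]
wrist [278. 269.] 5661 med [494.   71.1  73.9] circ [491.4  64.3] 28.5 rect [492.6  66.5] [52.  45.8]
```

Call:
jog_arm:
  increments:
    - [0,0,0,0,0,-0.6,-0.3]
    - [0,0,0,0,0,0,-0.3]
    - [0,0,0,0,0,0,-0.3]
    - [0,0,0,0,0,0,0.35]
    - [0,0,0,0,0,0,0.35]
    - [0,0,0,0,0,0,0.35]
    - [0,0,0,0,0,0,0.35]
    - [0,0,0,0,0,10,0.35]

```text
time_s: 11.45
position: [0.4926, 0.069, 0.0756]
tcp_rot: [-2.895, 1.569, -3.125]
contact_force: [-0.8, -0.3, 0.0]
finger_gap: 0.0581
```

Call:
jog_arm:
  increments:
    - [0,0,0,0,0,20,0.35]
    - [0,0,0,0,0,30,0.35]
    - [0,0,0,0,0,30,-1]
    - [0,0,0,0,0,0,-1]
    - [0,0,0,0,0,0,-1]
    - [0,0,0,0,0,0,-1]
    - [0,0,0,0,0,0,-1]
    - [0,0,0,0,0,0,-1]
  grip_force: 20

```text
time_s: 12.45
position: [0.4932, 0.0691, 0.1554]
tcp_rot: [-2.911, 1.57, -3.141]
contact_force: [0.5, 0.2, -0.0]
finger_gap: -0.0002
```

```bash
python3 - <<'E'
from h import *
st();z=disc("wrist","pics/w8.png");np.savez("w8.npz",**z)
p,d,P=cloud(z)
M=np.stack([(P[...,0]*1000-O[0])*ex[0]+(P[...,1]*1000-O[1])*ex[1],(P[...,0]*1000-O[0])*ey[0]+(P[...,1]*1000-O[1])*ey[1],P[...,2]*1000],-1)
m=(M[...,2]>77)&(M[...,2]<84)&(abs(M[...,1])<70)&(M[...,0]>-290)&(M[...,0]<-80)
k,L,s,c=cv2.connectedComponentsWithStats(m.astype(np.uint8))
for i in range(1,k):
    if s[i,4]>20: q=M[L==i];print(c[i].round(),s[i,4],np.median(q,0).round(1),q.min(0).round(1),q.max(0).round(1))
E
```

```text
t 12.45 pos [493.2  69.1 155.4] x [-0.001 -0.    -1.   ] jawyaw -13.17 F [ 0.5  0.2 -0. ] gap -0.2 m [-127.9    2. ] q [ 0.01  0.11 -0.4   1.06  0.    1.81]
wrist [263. 183.] 62 med [487.6  99.8  72.4] circ [487.4  99.5] 3.7 rect [487.3  99.5] [7.2 5.9]
wrist [295. 183.] 66 med [512.   94.2  72.6] circ [512.4  93.6] 3.8 rect [511.9  93.7] [7.4 6.2]
wrist [279. 218.] 2426 med [493.9  70.3  73.8] circ [492.3  65.7] 26.8 rect [492.   67.4] [50.2 44.8]
wrist [503. 356.] 311 med [ 695.6 -155.8   24.8] circ [631.5 -55.5] 150.1 rect [635.  -53.4] [ 22. 300.]
[334. 281.] 164 [-178.8  -43.1   80.5] [-185.6  -48.7   77. ] [-173.9  -37.6   82.1]
```

View pics/w8.png

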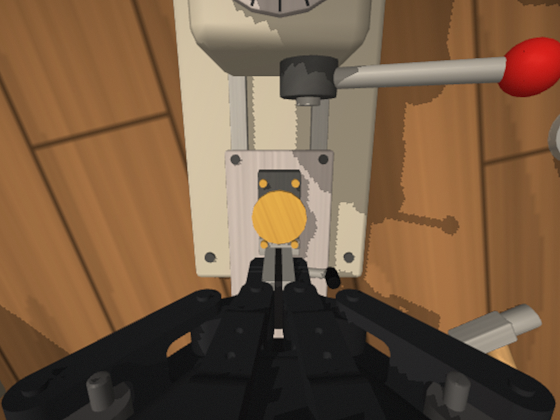

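The blank lies flat between the four pins at (279,218). The cam lever post is at (333,280). Next I push the post with the shut fingers.

Call:
jog_arm:
  increments:
    - [0,0,0,21,-17,0,-1]
    - [0,0,0,21,-17.5,0,-1]
    - [0,0,0,0,0,-30,-1]
    - [0,0,0,0,0,-30,-1]
    - [0,0,0,0,0,-20,-1]
    - [0,0,0,0,0,-11,-1]
    - [0,0,0,0,0,0,-1]
    - [0,0,0,0,0,0,-1]

```text
time_s: 13.5
position: [0.5365, 0.0345, 0.0659]
tcp_rot: [0.174, 1.569, -0.056]
contact_force: [0.5, -0.2, -0.8]
finger_gap: -0.0002
```

```bash
python3 - <<'E'
from h import *
st()
piv=np.array([-178,.8]);cur=np.array([-152.,-47.])
for f in (0,15,30,45,60,70,80,90,97):
    r=np.radians(f);F=piv+[-45*np.sin(r)+19*np.cos(r),-45*np.cos(r)-19*np.sin(r)]
    D=F-cur;print(f,F.round(1),(D[0]*ex+D[1]*ey).round(1));cur=F
E
```

```text
t 13.5 pos [536.5  34.5  65.9] x [ 0.002 -0.    -1.   ] jawyaw -13.17 F [ 0.5 -0.2 -0.8] gap -0.2 m [-151.7  -48. ] q [-0.06  0.27 -0.42  0.88 -0.    1.74]
0 [-159.   -44.2] [-4.3 -6.2]
15 [-171.3  -47.6] [  0.5 -12.7]
30 [-184.   -47.7] [ -2.8 -12.4]
45 [-196.4  -44.5] [ -5.9 -11.3]
60 [-207.5  -38.2] [-8.7 -9.4]
70 [-213.8  -32.4] [-7.  -4.9]
80 [-219.   -25.7] [-7.7 -3.6]
90 [-223.   -18.2] [-8.2 -2.2]
97 [-225.   -12.6] [-5.9 -0.6]
```

Call:
jog_arm:
  increments:
    - [0,0,0,-4,-6,-2,-1]
    - [0,0,0,0.5,-6.5,0,-1]
    - [0,0,0,0,-6.2,0,-1]
    - [0,0,0,-1.4,-6.2,0,-1]
    - [0,0,0,-1.4,-6.2,0,-1]
    - [0,0,0,-3,-5.6,0,-1]
    - [0,0,0,-3,-5.6,0,-1]
    - [0,0,0,0,0,0,-1]

```text
time_s: 14.5
position: [0.5226, -0.0081, 0.0629]
tcp_rot: [-2.564, 1.57, -2.795]
contact_force: [-0.6, 1.7, -0.2]
finger_gap: -0.0005
```

Call:
jog_arm:
  increments:
    - [0,0,0,-4.4,-4.7,0,-1]
    - [0,0,0,-4.4,-4.7,0,-1]
    - [0,0,0,-3.5,-2.5,0,-1]
    - [0,0,0,-3.5,-2.5,0,-1]
    - [0,0,0,-3.8,-1.8,0,-1]
    - [0,0,0,-3.8,-1.8,0,-1]
    - [0,0,0,0,0,0,-1]
    - [0,0,0,0,0,0,-1]

```text
time_s: 15.5
position: [0.5, -0.0263, 0.0631]
tcp_rot: [-1.329, 1.569, -1.559]
contact_force: [0.9, 1.6, -0.2]
finger_gap: -0.0002
```

```bash
python3 - <<'E'
from h import *
st()
E
```

```text
t 15.5 pos [500.  -26.3  63.1] x [ 0.    -0.002 -1.   ] jawyaw -13.18 F [ 0.9  1.6 -0.2] gap -0.2 m [-219.3  -26.3] q [-0.18  0.21 -0.5   0.86 -0.    1.62]
```

Call:
jog_arm:
  increments:
    - [0,0,0,-4.1,-1.1,0,-1]
    - [0,0,0,-4.1,-1.1,0,-1]
    - [0,0,0,-2,0,0,-1]
    - [0,0,0,-2,0,0,-1]
    - [0,0,0,-2,0,0,-1]
    - [0,0,0,0,0,0,-1]
    - [0,0,0,0,0,0,-1]
    - [0,0,0,0,0,0,-1]

```text
time_s: 16.5
position: [0.4887, -0.0285, 0.0638]
tcp_rot: [0.051, 1.565, -0.179]
contact_force: [7.2, 2.5, -3.7]
finger_gap: 0.0001
```

```bash
python3 - <<'E'
from h import *
st();z=disc("wrist","pics/w9.png")
E
```

```text
t 16.5 pos [488.7 -28.5  63.8] x [ 0.006 -0.001 -1.   ] jawyaw -13.17 F [ 7.2  2.5 -3.7] gap 0.1 m [-224.   -15.8] q [-0.19  0.19 -0.53  0.85  0.    1.61]
wrist [236.  70.] 10282 med [492.7  66.2  73.8] circ [489.8  68.2] 31.9 rect [489.3  66.8] [52.6 50.5]
```

View pics/w9.png

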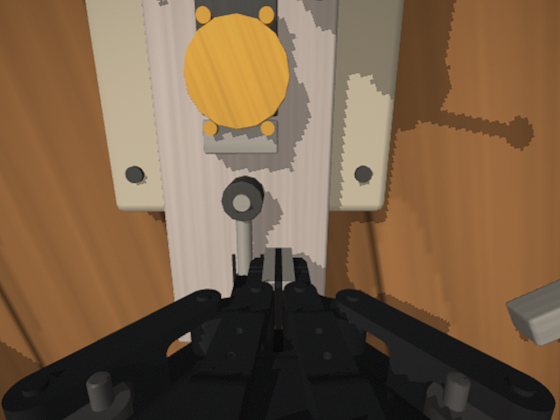

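The cam lever now points nearly straight to the front, and the jaw pins have reached the blank. I'll push a bit more to find the stop.

Call:
jog_arm:
  increments:
    - [0,0,0,-2,0.5,0,-1]
    - [0,0,0,-2,0.5,0,-1]
    - [0,0,0,0,0,0,-1]
    - [0,0,0,0,0,0,-1]
    - [0,0,0,0,0,0,-1]
    - [0,0,0,0,0,0,-1]
    - [0,0,0,0,0,0,-1]
    - [0,0,0,0,0,0,-1]

```text
time_s: 17.55
position: [0.4876, -0.0281, 0.0648]
tcp_rot: [0.052, 1.559, -0.178]
contact_force: [10.3, 2.5, -4.5]
finger_gap: 0.0002
```

```bash
cat >> h.py <<'E'
def lever():
    from bench import cams
    c=cams.get_calibration("wrist");p,d=cams.camera("wrist");p,d,P=cloud(dict(p=p,d=d,K=c["K"],T=c["T"]));Q=P*1000
    M=np.stack([(Q[...,:2]-O)@ex,(Q[...,:2]-O)@ey,Q[...,2]],-1)
    return p,d,M
E
python3 - <<'E'
from h import *
st();disc()
p,d,M=lever()
# lever bar between hub and post: pixels brighter, z 55..70, x between hub and finger
m=(M[...,2]>56)&(M[...,2]<69)&(M[...,0]>-205)&(M[...,0]<-187)&(abs(M[...,1])<15);q=M[m]
print(len(q),np.median(q,0).round(1)); f=np.polyfit(q[:,0],q[:,1],1);print("lever slope deg",np.degrees(np.arctan(f[0])).round(1))
h=(M[...,2]>66.5)&(M[...,2]<74)&(M[...,0]>-192)&(M[...,0]<-160)&(abs(M[...,1])<14);print("hub",h.sum(),np.median(M[h],0).round(1))
E
```

```text
t 17.55 pos [487.6 -28.1  64.8] x [ 0.011 -0.002 -1.   ] jawyaw -13.17 F [10.3  2.5 -4.5] gap 0.2 m [-223.8  -14.7] q [-0.19  0.18 -0.53  0.84  0.    1.61]
wrist [239.  72.] 10079 med [492.5  65.7  73.8] circ [492.   65.5] 28.9 rect [489.4  66. ] [50.5 49.1]
191 [-201.4    0.7   67.9]
lever slope deg -16.8
hub 1785 [-180.8    0.9   70.1]
```

Call:
jog_arm:
  increments:
    - [0,0,0,-3,0.7,0,-1]
    - [0,0,0,-3,0.7,0,-1]
    - [0,0,0,-3,0.7,0,-1]
    - [0,0,0,0,0,0,-1]
    - [0,0,0,0,0,0,-1]
    - [0,0,0,0,0,0,-1]
    - [0,0,0,0,0,0,-1]
    - [0,0,0,0,0,0,-1]

```text
time_s: 18.65
position: [0.4822, -0.0268, 0.0656]
tcp_rot: [0.043, 1.552, -0.187]
contact_force: [16.2, 0.0, -8.3]
finger_gap: 0.0001
```

```bash
python3 - <<'E'
from h import *
st()
E
```

```text
t 18.65 pos [482.2 -26.8  65.6] x [ 0.018 -0.003 -1.   ] jawyaw -13.16 F [16.2  0.  -8.3] gap 0.1 m [-223.8   -9.1] q [-0.19  0.17 -0.55  0.84  0.    1.61]
```

Call:
jog_arm:
  increments:
    - [0,0,0,5,-1,0,-1]
    - [0,0,0,15,-3,0,-1]
    - [0,0,0,20,-4,0,-1]
    - [0,0,0,0,-5,30,-1]
    - [0,0,0,0,-30,30,-1]
    - [0,0,0,0,-35,30,-1]
    - [0,0,0,0,0,0,-1]
    - [0,0,0,0,0,0,-1]

```text
time_s: 19.65
position: [0.5115, -0.1028, 0.152]
tcp_rot: [-2.955, 1.568, 3.098]
contact_force: [0.9, 0.6, 0.8]
finger_gap: 0.0
```

```bash
cat >> h.py <<'E'
def comps(M,zlo,zhi,x=(-300,-60),y=60,n=15):
    m=(M[...,2]>zlo)&(M[...,2]<zhi)&(M[...,0]>x[0])&(M[...,0]<x[1])&(abs(M[...,1])<y)
    k,L,s,c=cv2.connectedComponentsWithStats(m.astype(np.uint8))
    for i in range(1,k):
        if s[i,4]>n: q=M[L==i];print(c[i].round(),s[i,4],"med",np.median(q,0).round(1),"min",q.min(0).round(1),"max",q.max(0).round(1))
E
python3 - <<'E'
from h import *
st();disc("wrist","pics/w10.png");p,d,M=lever();comps(M,77.5,86)
print("hub");comps(M,66,75,(-235,-150),20)
E
```

```text
t 19.65 pos [ 511.5 -102.8  152. ] x [-0.003  0.    -1.   ] jawyaw -13.21 F [0.9 0.6 0.8] gap 0.0 m [-291.1  -54.9] q [-0.32  0.15 -0.36  1.06 -0.    1.48]
wrist [192.  13.] 1492 med [488.9  48.   73.6] circ [485.7  55.7] 25.2 rect [483.2  49.4] [22.4 49.6]
wrist [505. 290.] 4918 med [ 715.8 -243.4   24.3] circ [ 672.3 -251.2] 179.3 rect [ 705.7 -229.7] [ 86.7 358.5]
wrist [248. 263.] 530 med [ 462.2 -158.9    9.1] circ [ 474.1 -138.6] 59.3 rect [ 482.1 -143.8] [118.1  30.5]
[201. 148.] 223 med [-234.7    0.6   80.5] min [-240.4   -4.6   77.5] max [-229.2    6.5   82.1]
[204. 203.] 808 med [-273.7    0.5   83.3] min [-279.2  -20.6   77.6] max [-269.6   23.4   85.5]
hub
[196.  31.] 1588 med [-158.6    0.9   68.6] min [-168.2  -15.6   66. ] max [-150.    18.5   75. ]
[201.  97.] 1147 med [-195.4    0.6   70.1] min [-234.8   -8.5   66. ] max [-180.5   10.9   74.8]
```

View pics/w10.png

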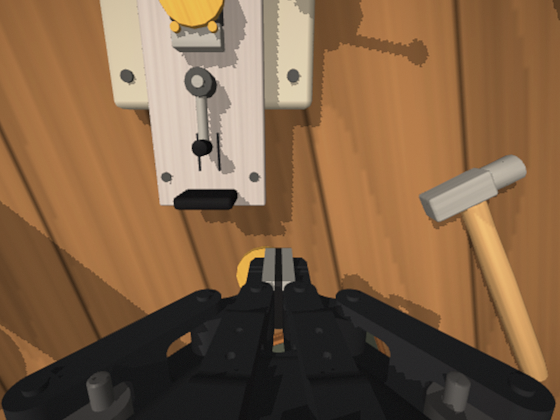

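Lever closed: hub (200,82) and post (201,147) are in line with the slide axis, and the post sits 39 mm ahead of the push bar at (205,200), where 40 mm is expected. Next, the slide.

Call:
jog_arm:
  increments:
    - [0,0,0,-29,-2,0,-1]
    - [0,0,0,-29,-2,0,-1]
    - [0,0,0,0,0,-30,-1]
    - [0,0,0,0,0,-30,-1]
    - [0,0,0,0,0,-20,-1]
    - [0,0,0,0,0,-9,-1]
    - [0,0,0,0,0,0,-1]
    - [0,0,0,0,0,0,-1]

```text
time_s: 20.75
position: [0.4553, -0.1069, 0.0646]
tcp_rot: [-0.218, 1.57, -0.448]
contact_force: [0.3, -0.1, -0.1]
finger_gap: 0.0001
```

Call:
jog_arm:
  increments:
    - [0,0,0,1.4,5.8,0,-1]
    - [0,0,0,1.4,5.8,0,-1]
    - [0,0,0,2.3,9.7,0,-1]
    - [0,0,0,2.3,9.7,0,-1]
    - [0,0,0,2.3,9.7,0,-1]
    - [0,0,0,2.3,9.7,0,-1]
    - [0,0,0,2.3,9.7,0,-1]
    - [0,0,0,2.3,9.7,0,-1]

```text
time_s: 21.75
position: [0.4717, -0.0364, 0.0641]
tcp_rot: [-0.261, 1.57, -0.491]
contact_force: [-0.4, -3.9, 3.7]
finger_gap: -0.0002
```

```bash
python3 - <<'E'
from h import *
st()
p,d,M=lever();comps(M,77.5,88,(-300,-100))
E
```

```text
t 21.75 pos [471.7 -36.4  64.1] x [ 0.001 -0.    -1.   ] jawyaw -13.17 F [-0.4 -3.9  3.7] gap -0.2 m [-235.6   -1.1] q [-0.21  0.17 -0.55  0.85 -0.    1.59]
[273. 158.] 599 med [-177.5    1.4   80.6] min [-183.5   -4.1   77.8] max [-172.1    7.4   82.3]
[274. 249.] 2615 med [-217.2    1.1   83.3] min [-227.6  -20.4   77.5] max [-212.4   23.5   88. ]
```

Call:
jog_arm:
  increments:
    - [0,0,0,2.3,9.7,0,-1]
    - [0,0,0,2.3,9.7,0,-1]
    - [0,0,0,2.3,9.7,0,-1]
    - [0,0,0,2.3,9.7,0,-1]
    - [0,0,0,2.3,9.7,0,-1]
    - [0,0,0,2.3,9.7,0,-1]
    - [0,0,0,1.4,5.8,0,-1]
    - [0,0,0,1.4,5.8,0,-1]

```text
time_s: 22.8
position: [0.4877, 0.0332, 0.0639]
tcp_rot: [-2.997, 1.57, 3.056]
contact_force: [-1.7, -3.7, 3.0]
finger_gap: -0.0
```

Call:
jog_arm:
  increments:
    - [0,0,0,0.7,2.9,0,-1]
    - [0,0,0,0.7,2.9,0,-1]
    - [0,0,0,0.7,2.9,0,-1]
    - [0,0,0,0,0,0,-1]
    - [0,0,0,0,0,0,-1]
    - [0,0,0,0,0,0,-1]
    - [0,0,0,0,0,0,-1]
    - [0,0,0,0,0,0,-1]

```text
time_s: 23.8
position: [0.4901, 0.0418, 0.0639]
tcp_rot: [1.556, 1.57, 1.327]
contact_force: [0.2, -0.6, 0.0]
finger_gap: 0.0001
```

```bash
python3 - <<'E'
from h import *
st()
E
```

```text
t 23.8 pos [490.1  41.8  63.9] x [ 0.     0.001 -1.   ] jawyaw -13.17 F [ 0.2 -0.6  0. ] gap 0.1 m [-155.2   -1.2] q [-0.05  0.2  -0.52  0.86  0.    1.75]
```

Call:
jog_arm:
  increments:
    - [0,0,0,0.7,2.9,0,-1]
    - [0,0,0,0.7,2.9,0,-1]
    - [0,0,0,0,0,0,-1]
    - [0,0,0,0,0,0,-1]
    - [0,0,0,0,0,0,-1]
    - [0,0,0,0,0,0,-1]
    - [0,0,0,0,0,0,-1]
    - [0,0,0,0,0,0,-1]

```text
time_s: 24.8
position: [0.4906, 0.044, 0.064]
tcp_rot: [-1.558, 1.562, -1.789]
contact_force: [-2.4, -11.0, 2.5]
finger_gap: 0.0
```

```bash
python3 - <<'E'
from h import *
st();p,d,M=lever();comps(M,77.5,88,(-300,-80))
E
```

```text
t 24.8 pos [490.6  44.   64. ] x [-0.002 -0.008 -1.   ] jawyaw -13.27 F [ -2.4 -11.    2.5] gap 0.0 m [-152.9   -1.2] q [-0.04  0.2  -0.51  0.86 -0.01  1.77]
[272. 159.] 606 med [-94.9   1.6  80.6] min [-101.2   -4.3   78. ] max [-89.3   7.6  82.3]
[274. 250.] 2622 med [-134.5    1.    83.3] min [-145.2  -20.2   77.5] max [-129.4   23.5   88. ]
```

Call:
jog_arm:
  increments:
    - [0,0,0,0.7,2.9,0,-1]
    - [0,0,0,0.7,2.9,0,-1]
    - [0,0,0,0,0,0,-1]
    - [0,0,0,0,0,0,-1]
    - [0,0,0,0,0,0,-1]
    - [0,0,0,0,0,0,-1]
    - [0,0,0,0,0,0,-1]
    - [0,0,0,0,0,0,-1]

```text
time_s: 25.85
position: [0.4906, 0.0441, 0.0642]
tcp_rot: [-1.552, 1.547, -1.787]
contact_force: [-5.7, -28.2, 6.8]
finger_gap: -0.0003
```

```bash
python3 - <<'E'
from h import *
st();p,d,M=lever();comps(M,77.5,88,(-300,-80))
E
```

```text
t 25.85 pos [490.6  44.1  64.2] x [-0.005 -0.023 -1.   ] jawyaw -13.45 F [ -5.7 -28.2   6.8] gap -0.3 m [-152.9   -1.2] q [-0.03  0.2  -0.51  0.86 -0.02  1.78]
[272. 160.] 613 med [-94.8   1.5  80.5] min [-100.9   -4.    77.7] max [-89.3   7.5  82.7]
[274. 250.] 2628 med [-134.4    0.9   83.3] min [-144.6  -20.    77.5] max [-129.5   23.3   88. ]
```

Call:
jog_arm:
  increments:
    - [0,0,0,-2.3,-9.7,0,-1]
    - [0,0,0,-3.5,-14.6,0,-1]
    - [0,0,0,0,0,40,-0.2]
    - [0,0,10,0,0,50,0.2]
    - [0,0,10,0,0,50,0.45]
    - [0,0,10,0,0,50,0.45]
    - [0,0,10,0,0,10,0.45]
    - [0,0,0,0,0,0,0.45]

```text
time_s: 26.9
position: [0.4879, 0.029, 0.2654]
tcp_rot: [-0.244, 1.567, 0.222]
contact_force: [-0.4, -0.9, 0.1]
finger_gap: 0.0617
```

Call:
jog_arm:
  increments:
    - [0,0,10,6,20,0,0.45]
    - [0,0,10,6,25,0,0.45]
    - [0,0,0,6,25,0,0.45]
    - [0,0,0,6,25,0,0.45]
    - [0,0,0,5,22,0,0.45]
    - [0,0,0,3,20,0,0.45]
    - [0,0,0,0,0,0,0.45]
    - [0,0,0,0,0,0,0.45]

```text
time_s: 27.9
position: [0.5186, 0.1655, 0.2635]
tcp_rot: [2.715, 1.57, -2.751]
contact_force: [-0.4, -0.3, -0.4]
finger_gap: 0.0619
```

```bash
cat >> h.py <<'E'
def dial(name="wrist",png=None):
    from bench import cams
    c=cams.get_calibration(name);p,d=cams.camera(name);p,d,P=cloud(dict(p=p,d=d,K=c["K"],T=c["T"]));Q=P*1000
    if png: cv2.imwrite(png,p[...,::-1])
    m=(Q[...,2]>209)&(Q[...,2]<222)&(np.hypot(Q[...,0]-O[0],Q[...,1]-O[1])<32)
    q=Q[m]; 
    if len(q)>50: r=cv2.minEnclosingCircle(q[:,:2].astype(np.float32));b=cv2.minAreaRect(q[:,:2].astype(np.float32));print("dial",len(q),np.median(q,0).round(1),"circ",np.round(r[0],1),round(r[1],1),"rect",np.round(b[0],1),np.round(b[1],1))
    return p,d,Q
E
python3 - <<'E'
from h import *
st();dial("wrist","pics/w11.png")
E
```

```text
t 27.9 pos [518.6 165.5 263.5] x [-0.001 -0.    -1.   ] jawyaw 46.79 F [-0.4 -0.3 -0.4] gap 61.9 m [-28.3  -0.8] q [ 0.19  0.12 -0.15  1.3  -0.    0.94]
dial 2785 [521.7 199.3 214.7] circ [523.4 198.3] 21.1 rect [523.4 198.6] [41.1 41.3]
```

Call:
jog_arm:
  increments:
    - [0,0,0,5.3,20.5,0,0.45]
    - [0,0,0,0,10,0,0.45]
    - [0,0,0,0,0,-25,0.45]
    - [0,0,0,0,0,-25,0.45]
    - [0,0,0,0,0,-13,0.45]
    - [0,0,0,0,0,-6,0.45]
    - [0,0,0,0,0,0,0.45]
    - [0,0,0,0,0,0,0.45]

```text
time_s: 28.95
position: [0.525, 0.1964, 0.196]
tcp_rot: [-0.596, 1.569, 0.222]
contact_force: [0.3, -0.1, 0.3]
finger_gap: 0.0618
```

```bash
python3 - <<'E'
from h import *
st();p,d,Q=dial("wrist","pics/w12.png")
E
```

```text
t 28.95 pos [525.  196.4 196. ] x [ 0.002  0.    -1.   ] jawyaw 46.83 F [ 0.3 -0.1  0.3] gap 61.8 m [ 3.4 -0.1] q [ 0.24  0.18 -0.22  1.17 -0.    1.  ]
dial 5813 [520.2 199.6 214.7] circ [518.5 194.4] 27.3 rect [519.7 194.8] [51.9 40.5]
```

View pics/w12.png

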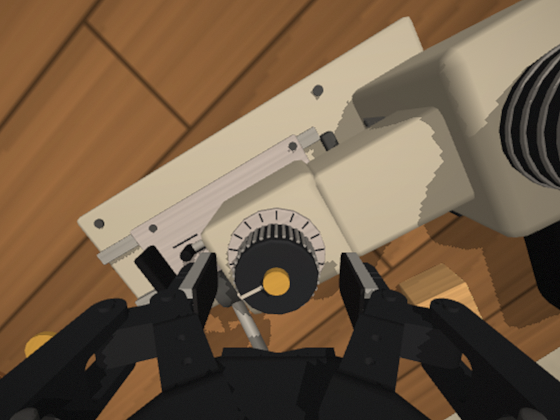

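The dial is at (277,280), centred between the open fingers at (205,275) and (355,280). Its white pointer runs from (275,283) to (240,297).

Call:
jog_arm:
  increments:
    - [0,0,0,0,0,-1,-0.3]
    - [0,0,0,0,0,0,-0.3]
    - [0,0,0,0,0,0,-0.3]
    - [0,0,0,0,0,0,-0.3]
    - [0,0,0,0,0,0,-0.3]
    - [0,0,0,0,0,0,-0.3]
    - [0,0,0,0,0,0,-0.3]
    - [0,0,0,0,0,0,-0.3]
  grip_force: 50

```text
time_s: 30.0
position: [0.5243, 0.1958, 0.1949]
tcp_rot: [-2.009, 1.57, -1.192]
contact_force: [-2.8, -3.0, 5.7]
finger_gap: 0.0384
```

```bash
python3 - <<'E'
from h import *
st();p,d,Q=dial("wrist","pics/w13.png")
E
```

```text
t 30.0 pos [524.3 195.8 194.9] x [ 0.    -0.001 -1.   ] jawyaw 46.81 F [-2.8 -3.   5.7] gap 38.4 m [2.6 0.5] q [ 0.24  0.18 -0.22  1.16 -0.    1.  ]
dial 6224 [520.6 200.2 214.8] circ [516.5 200.1] 29.1 rect [523.2 199.1] [53.  41.5]
```

Call:
jog_arm:
  increments:
    - [0,0,-8,0,0,0,-0.3]
    - [0,0,-8,0,0,0,-0.3]
    - [0,0,-8,0,0,0,-0.3]
    - [0,0,-8,0,0,0,-0.3]
    - [0,0,-8,0,0,0,-0.3]
    - [0,0,-8,0,0,0,-0.3]
    - [0,0,-8,0,0,0,-0.3]
    - [0,0,-5,0,0,0,-0.3]

```text
time_s: 31.05
position: [0.5233, 0.1956, 0.1949]
tcp_rot: [-2.123, 1.569, -2.374]
contact_force: [-4.8, -3.0, 7.5]
finger_gap: 0.0382
```

Call:
jog_arm:
  increments:
    - [0,0,0,0,0,0,-0.3]
    - [0,0,0,0,0,0,-0.3]
    - [0,0,0,0,0,0,-0.3]
    - [0,0,0,0,0,0,-0.3]
    - [0,0,0,0,0,0,0.45]
    - [0,0,0,0,0,0,0.45]
    - [0,0,0,0,0,0,0.45]
    - [0,0,0,0,0,0,0.45]

```text
time_s: 32.05
position: [0.5244, 0.1964, 0.1939]
tcp_rot: [1.99, 1.571, 1.743]
contact_force: [0.3, 0.9, -0.5]
finger_gap: 0.0617
```

```bash
python3 - <<'E'
from h import *
st()
E
```

```text
t 32.05 pos [524.4 196.4 193.9] x [-0.  0. -1.] jawyaw -14.17 F [ 0.3  0.9 -0.5] gap 61.7 m [3.1 0.5] q [ 0.24  0.18 -0.22  1.16  0.    2.06]
```

Call:
jog_arm:
  increments:
    - [0,0,0,0,0,25,0.45]
    - [0,0,0,0,0,45,0.45]
    - [0,0,0,-6,-25,0,0.0]
    - [0,0,0,-6,-25,0,-0.5]
    - [0,0,0,0,0,0,-1]
    - [0,0,0,0,0,0,-1]
    - [0,0,0,0,0,0,-1]
    - [0,0,0,0,0,0,-1]

```text
time_s: 33.05
position: [0.5124, 0.1468, 0.2638]
tcp_rot: [2.893, 1.571, 2.647]
contact_force: [-1.2, -0.2, -1.1]
finger_gap: 0.0002
```

```bash
python3 - <<'E'
from h import *
st();p,d,Q=dial("wrist","pics/w14.png")
def ptr(p,Q,c,tag):
    r=np.hypot(Q[...,0]-c[0],Q[...,1]-c[1]);g=p.min(-1).astype(int)
    m=(r>7)&(r<17.5)&(Q[...,2]>208)&(Q[...,2]<222); t=np.percentile(g[m],95);b=m&(g>max(t-1,90))
    a=np.degrees(np.arctan2(Q[...,1]-c[1],Q[...,0]-c[0]))[b];print(tag,m.sum(),b.sum(),t,"angle med",np.median(a).round(1),np.percentile(a,[10,90]).round(1))
q=Q[(Q[...,2]>209)&(Q[...,2]<222)&(np.hypot(Q[...,0]-523,Q[...,1]-198)<30)];c=cv2.minAreaRect(q[:,:2].astype(np.float32))[0]
ptr(p,Q,c,"after");print(c)
p0,d0,P0=cloud("top");ptr(p0,P0*1000,(524.3,193.4),"before(top)")
im=cv2.imread("pics/w11.png")
w=cv2.imread("pics/w14.png");cv2.imwrite("pics/c14.png",cv2.resize(w[60:330,130:430],None,fx=2,fy=2))
E
```

```text
t 33.05 pos [512.4 146.8 263.8] x [-0.  0. -1.] jawyaw -14.13 F [-1.2 -0.2 -1.1] gap 0.2 m [-47.8   1. ] q [ 0.16  0.1  -0.18  1.3   0.    1.98]
dial 3112 [524.  199.2 214.8] circ [523.6 198.3] 21.0 rect [523.8 198.2] [41.2 41.1]
after 1999 51 53.0 angle med -163.0 [-167.4 -159.2]
(523.8496704101562, 198.17405700683594)
before(top) 203 11 90.0999999999998 angle med -109.2 [-115.8 -102. ]
```

View pics/c14.png

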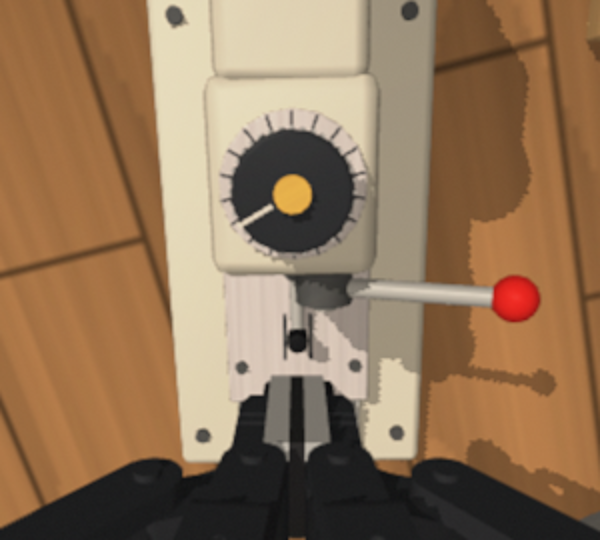

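The pointer runs from the hub to (240,222) in the crop. In world angle it went from -109 to -163 degrees. It should have started at -103 (straight to the front), and three clicks give -163, so the dial is at three clicks. Next I measure the ball.

```bash
cat >> h.py <<'E'
def ball(name="wrist"):
    from bench import cams
    c=cams.get_calibration(name);p,d=cams.camera(name);p,d,P=cloud(dict(p=p,d=d,K=c["K"],T=c["T"]));Q=P*1000
    hsv=cv2.cvtColor(p,cv2.COLOR_RGB2HSV).astype(int);H,S,V=[hsv[...,i] for i in range(3)]
    m=(((H<6)|(H>174))&(S>170)&(V>80)&(d>0)&(Q[...,2]>60)).astype(np.uint8);k,L,s,cc=cv2.connectedComponentsWithStats(m)
    if k<2: print("no ball");return
    i=1+np.argmax(s[1:,4]);q=Q[L==i]
    from scipy.optimize import least_squares
    f=least_squares(lambda v:np.linalg.norm(q-v,axis=1)-9,np.median(q,0)-[0,0,6],loss="soft_l1").x
    print(name,"ball px",cc[i].round(),s[i,4],"centre",f.round(1),"m",w2m(f).round(1))
E
python3 - <<'E'
from h import *
ball();ball("top")
E
```

```text
wrist ball px [387. 209.] 427 centre [594.6 137.6 190.7] m [-38.2 -81.2]
top ball px [152. 203.] 57 centre [594.8 134.7 190. ] m [-40.9 -82.1]
```

Call:
jog_arm:
  increments:
    - [0,0,10,12,-1,0,-1]
    - [0,0,10,12,-2,0,-1]
    - [0,0,10,12,-2,0,-1]
    - [0,0,10,12,-2,0,-1]
    - [0,0,10,12,-2,0,-1]
    - [0,0,10,12,-1,0,-1]
    - [0,0,10,12,-1,0,-1]
    - [0,0,10,0,0,0,-1]
  grip_force: 20

```text
time_s: 34.2
position: [0.5971, 0.1353, 0.2637]
tcp_rot: [-1.089, 1.571, 0.065]
contact_force: [-0.6, 0.5, 0.8]
finger_gap: -0.0001
```

Call:
jog_arm:
  increments:
    - [0,0,10,0,0,-20,-1]
    - [0,0,0,0,0,-20,-1]
    - [0,0,0,0,0,-10,-1]
    - [0,0,0,0,0,0,-1]
    - [0,0,0,0,0,0,-1]
    - [0,0,0,0,0,0,-1]
    - [0,0,0,0,0,0,-1]
    - [0,0,0,0,0,0,-1]

```text
time_s: 35.2
position: [0.5965, 0.1353, 0.2144]
tcp_rot: [-1.217, 1.57, 0.106]
contact_force: [0.0, 0.5, 0.7]
finger_gap: -0.0002
```

```bash
python3 - <<'E'
from h import *
st();ball()
E
```

```text
t 35.2 pos [596.5 135.3 214.4] x [ 0.001  0.    -1.   ] jawyaw 75.83 F [0.  0.5 0.7] gap -0.2 m [-40.  -83.6] q [ 0.12  0.26 -0.08  1.23 -0.    0.36]
wrist ball px [278. 239.] 471 centre [594.2 137.8 190.8] m [-38.  -80.8]
```

Call:
jog_arm:
  increments:
    - [0,0,0,0,0,-6,-1]
    - [0,0,0,0,0,-6,-1]
    - [0,0,0,0,0,-8,-1]
    - [0,0,0,0,0,-8,-1]
    - [0,0,0,0,0,-8,-1]
    - [0,0,0,0,0,-8,-1]
    - [0,0,0,0,0,-8,-1]
    - [0,0,0,0,0,-8,-1]

```text
time_s: 36.25
position: [0.5955, 0.1354, 0.1532]
tcp_rot: [1.572, 1.569, 2.896]
contact_force: [-0.2, 0.8, 2.2]
finger_gap: -0.0002
```

Call:
jog_arm:
  increments:
    - [0,0,0,0,0,-3,-1]
    - [0,0,0,0,0,-3,-1]
    - [0,0,0,0,0,-3,-1]
    - [0,0,0,0,0,-2,-1]
    - [0,0,0,0,0,0,-1]
    - [0,0,0,0,0,0,-1]
    - [0,0,0,0,0,0,-1]
    - [0,0,0,0,0,0,-1]

```text
time_s: 37.25
position: [0.5964, 0.1352, 0.143]
tcp_rot: [-1.615, 1.571, -0.291]
contact_force: [-0.3, -0.3, 0.3]
finger_gap: -0.0002
```

```bash
python3 - <<'E'
from h import *
st();ball();ball("top")
E
```

```text
t 37.25 pos [596.4 135.2 143. ] x [ 0. -0. -1.] jawyaw 75.83 F [-0.3 -0.3  0.3] gap -0.2 m [-40.  -83.5] q [ 0.12  0.31 -0.17  1.09 -0.    0.36]
wrist ball px [279. 244.] 241 centre [591.9 138.3 134.9] m [-38.  -78.4]
no ball
```

Call:
jog_arm:
  increments:
    - [0,0,0,0,0,-2,-1]
    - [0,0,0,0,0,-2,-1]
    - [0,0,0,0,0,-2,-1]
    - [0,0,0,0,0,0,-1]
    - [0,0,0,0,0,0,-1]
    - [0,0,0,0,0,0,-1]
    - [0,0,0,0,0,0,-1]
    - [0,0,0,0,0,0,-1]

```text
time_s: 38.35
position: [0.5964, 0.1355, 0.1411]
tcp_rot: [-1.131, 1.569, 0.193]
contact_force: [-7.9, -1.0, 17.6]
finger_gap: 0.0002
```

```bash
python3 - <<'E'
from h import *
st();ball()
E
```

```text
t 38.35 pos [596.4 135.5 141.1] x [ 0.002  0.    -1.   ] jawyaw 75.85 F [-7.9 -1.  17.6] gap 0.2 m [-39.8 -83.4] q [ 0.12  0.31 -0.18  1.08  0.    0.36]
wrist ball px [278. 244.] 239 centre [591.3 138.4 133.7] m [-38.1 -77.9]
```

Call:
jog_arm:
  increments:
    - [0,0,0,0,0,10,-1]
    - [0,0,0,0,0,40,-1]
    - [0,0,0,0,0,50,-1]
    - [0,0,0,0,0,40,-1]
    - [0,0,0,-10,-45,10,-1]
    - [0,0,0,-12,-50,0,-1]
    - [0,0,0,-12,-50,0,-1]
    - [0,0,0,-12,-50,0,-1]

```text
time_s: 39.4
position: [0.5498, -0.0611, 0.2869]
tcp_rot: [-1.744, 1.57, -0.421]
contact_force: [1.1, -0.5, 0.7]
finger_gap: -0.0
```

Call:
jog_arm:
  increments:
    - [0,0,0,-12,-50,0,-1]
    - [0,0,0,-12,-50,0,-1]
    - [0,0,0,-12,-40,0,-1]
    - [0,0,0,0,0,0,-1]
    - [0,0,0,0,0,0,-1]
    - [0,0,0,0,0,0,-1]
    - [0,0,0,0,0,0,-1]
    - [0,0,0,0,0,0,-1]

```text
time_s: 40.4
position: [0.5145, -0.1991, 0.287]
tcp_rot: [-1.656, 1.571, -0.332]
contact_force: [-0.0, 1.1, 0.4]
finger_gap: 0.0002
```

```bash
python3 - <<'E'
from h import *
from bench import cams
st();ball("top");ball("scene")
p,d=cams.camera("top");c=cams.get_calibration("top");z=dict(p=p,d=d,K=c["K"],T=c["T"])
p,d,P=cloud(z);Q=P*1000;M=np.stack([(Q[...,:2]-O)@ex,(Q[...,:2]-O)@ey,Q[...,2]],-1)
comps(M,76,88,(-300,-60),60,6)
g=p.min(-1).astype(int);r=np.hypot(Q[...,0]-524.3,Q[...,1]-193.4);m=(r>7)&(r<17)&(Q[...,2]>205)&(g>85);a=np.degrees(np.arctan2(Q[...,1]-193.4,Q[...,0]-524.3))[m];print("ptr",m.sum(),np.median(a) if m.any() else None)
s=cams.camera("scene")[0]
a=cv2.resize(p[170:300,10:280],None,fx=2.9,fy=2.9,interpolation=cv2.INTER_CUBIC)[:, :783]
b=cv2.resize(s[30:240,190:440],None,fx=1,fy=1)
b2=np.zeros((b.shape[0],783,3),np.uint8);b2[:,:b.shape[1]]=b;t=cv2.resize(p,None,fx=.5,fy=.5);b2[:210,300:580]=t
cv2.imwrite("pics/fin.png",np.vstack([a,b2])[...,::-1])
E
```

```text
t 40.4 pos [ 514.5 -199.1  287. ] x [ 0. -0. -1.] jawyaw 75.9 F [-0.   1.1  0.4] gap 0.2 m [-384.2  -79.8] q [-0.49  0.12 -0.1   1.35  0.   -0.24]
top ball px [159. 206.] 43 centre [592.5 134.9 133.6] m [-41.2 -79.7]
scene ball px [326. 144.] 22 centre [591.5 133.9 132.4] m [-42.4 -79. ]
[198. 254.] 89 med [-140.1   -0.5   82.5] min [-144.5  -20.9   76.2] max [-134.3   21.6   87.1]
[181. 249.] 23 med [-99.7  -0.   78.8] min [-104.9   -5.1   76.2] max [-93.7   4.6  81.2]
ptr 12 -170.6944082513324
```

View pics/fin.png

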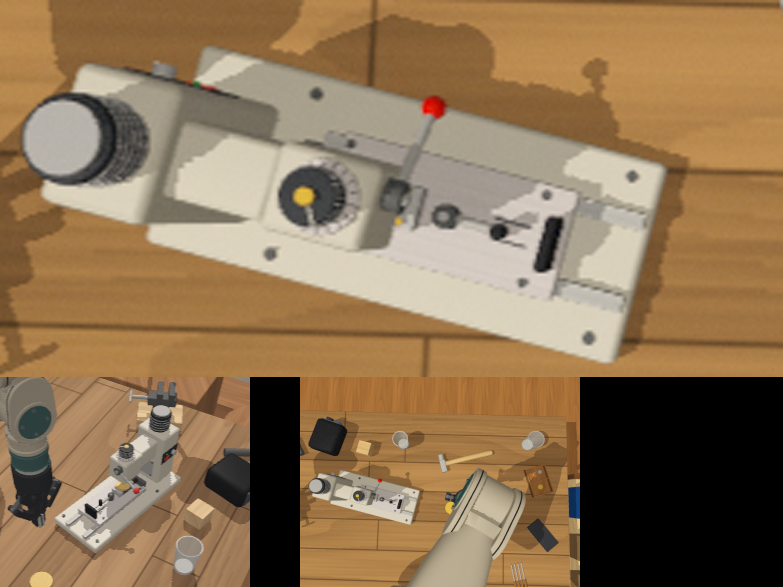

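Everything checks out: push bar at x = -140 mm (home), post at (-99.7, 0) (closed), ball at z = 133 mm (down), dial pointer turned by -61 degrees. Handing in.

```bash
python3 -c "
from bench import job
print(job.close_job())"
```

```text
the job is handed in; nothing more can be done
None
```

The engraver is set up as asked, in the order asked, and I handed the job in at about 40.5 s of the 72 s allowed; the hand-in reports no verdict.

I picked the 44 mm brass blank from the tray, not the 61 mm brass disc or the green one, and laid it between the four pins. Then I swung the cam lever round, pushed the slide home, turned the dial clockwise and pressed the red-ball lever down.

| Item | Last check | Expected |
|---|---|---|
| Slide (push bar, machine x) | -140.1 mm, and it stalled against its stop at about 28 N | -140 mm |
| Clamp post (machine x, y) | (-99.7, 0.0) mm | (-100, 0) mm |
| Dial pointer | turned about 61° clockwise in the top view | 60° (three clicks) |
| Lift ball height | 132–134 mm, and it stalled at about 18 N | 133 mm |

- **Gripper:** it ended clear of everything. I did not touch the cup, mallet or block.
- **Camera disagreement:** the wrist camera placed things 3 to 5 mm farther along the slide than the top camera, so I worked between the two.
- **Dial reading:** the top view is coarse. Mixing the before reading from the top camera with the after reading from the wrist camera gave 54°, which is still nearest to three clicks.
- **Slide start:** it stood about 15 mm in from its loading place and slipped back several millimetres while I closed the clamp.
- **Not checked:** with the slide home, the head hides most of the blank, so I last saw it seated between the pins before pushing the slide in.

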